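Roll down a slatted facing

TASK

Take the hand roller from its rest and roll it firmly along the whole slatted facing on the panel, until every slat is bedded flush with the aluminium rails; press the slats with the roller only. Then put the roller back in its rest, seated as it was, and let go. Leave the bin, the jar and the screwdriver alone.

Things in the scene. Friction and masses are not known exactly. Their poses are not given: they have to be found in the camera images.
- roller: Hand-held laminate roller, about 0.45 kg, standing in its rest at the start. Origin: centre of the drum's underside; x rolling direction, y axle, z up. Black rubber drum, 44 mm diameter, 60 mm wide, turning freely on an axle 22 mm above the origin in a steel fork (72 mm over its cheeks, which end 12 mm above the drum's underside). On top a flat steel plate 96 (x) x 72 (y) mm, z = 50 to 56.
- roller_grip (a point): Middle of the roller's plain wooden grip block, 77 mm above the roller's origin, over the axle; axes as the roller. The block is 70 long (x) x 26 wide (y) mm and rises from the steel plate at z = 56 to z = 98. Pinch it across y from above with the fingertips down on or just over the plate, so that they can push on the plate.
- drum (a joint): Turning angle of the roller's drum on its axle (rad, 0 at the start, either sign); 44 mm of rolling is 2 rad.
- rest: The roller's rest, fixed to the bench. Origin on the bench under its centre, x along its length. Steel base 128 x 80 x 8 mm and two wooden end blocks, 64 mm wide: their tops, 62 mm above the bench (36 to 56 mm from the centre in x), carry the ends of the roller's steel plate; lips 8 mm higher beyond them leave it 8 mm of play each way in x. The drum hangs between the blocks.
- seat (a point): Point in the rest, 12 mm above the bench at its centre, where the roller's origin lies when seated; the seated roller has its x along the rest's x, either way round.
- panel: The panel being faced, fixed to the bench: plywood board 245 (x) x 100 (y) x 16 mm. Origin on the bench under its centre, x along its length. Aluminium side rails (along x, 17 mm wide, centred at y = -31.5 and +31.5) and end lands (29 x 46 mm, centred at x = -103 and +103) have their tops 26 mm above the bench. Between them lies a facing of seven wooden slats, 25 mm apart along x.
- panel_top (a point): Centre of the panel at the height of the rail tops, 26 mm above the bench; axes as the panel. Slats are 23.5 mm along x and 44 mm along y; the 60 mm drum is wider, so it comes to bear on the rails when the slats under it are flush (centred, it overlaps each rail by 7 mm).
- bin: Bystander: open blue plastic bin, 130 x 190 x 75 mm, origin under its centre.
- jar: Bystander: amber glass jar with metal cap, 60 mm diameter, 90 mm tall, origin under its centre.
- driver: Bystander: screwdriver lying on the bench.
- slat0 (a joint): How far slat 0 (centred -75 mm along the panel's x) is pressed in, m: 0 stands 3.5 mm proud of the rails, 0.0035 is flush with the rails (end stop). It goes down stiffly, at about 6 N, and stays where it is left. At the start 0 to 0.0008.
- slat1 (a joint): How far slat 1 (centred -50 mm along the panel's x) is pressed in, m: 0 stands 3.5 mm proud of the rails, 0.0035 is flush with the rails (end stop). It goes down stiffly, at about 6 N, and stays where it is left. At the start 0 to 0.0008.
- slat2 (a joint): How far slat 2 (centred -25 mm along the panel's x) is pressed in, m: 0 stands 3.5 mm proud of the rails, 0.0035 is flush with the rails (end stop). It goes down stiffly, at about 6 N, and stays where it is left. At the start 0 to 0.0008.
- slat3 (a joint): How far slat 3 (centred +0 mm along the panel's x) is pressed in, m: 0 stands 3.5 mm proud of the rails, 0.0035 is flush with the rails (end stop). It goes down stiffly, at about 6 N, and stays where it is left. At the start 0 to 0.0008.
- slat4 (a joint): How far slat 4 (centred +25 mm along the panel's x) is pressed in, m: 0 stands 3.5 mm proud of the rails, 0.0035 is flush with the rails (end stop). It goes down stiffly, at about 6 N, and stays where it is left. At the start 0 to 0.0008.
- slat5 (a joint): How far slat 5 (centred +50 mm along the panel's x) is pressed in, m: 0 stands 3.5 mm proud of the rails, 0.0035 is flush with the rails (end stop). It goes down stiffly, at about 6 N, and stays where it is left. At the start 0 to 0.0008.
- slat6 (a joint): How far slat 6 (centred +75 mm along the panel's x) is pressed in, m: 0 stands 3.5 mm proud of the rails, 0.0035 is flush with the rails (end stop). It goes down stiffly, at about 6 N, and stays where it is left. At the start 0 to 0.0008.
Not all that is in view belongs to the job. What is meant by the roller is not orange, and is the larger of those in its own colour.

How it is judged (in metres and radians):
On the way, in this order (a step that is already met when the one before it is completed fails the run):
1. the roller is lifted clear of its rest (z of roller in the frame of seat above 0.02 m and contact force between roller and rest below 0.1 N), for 0.1 s.
2. bearing on the panel with more than 4 N, the roller's drum has rolled 2 rad (44 mm) or more from its starting angle, either way (contact force between roller and panel above 4 N and (value of joint drum above 2 rad or value of joint drum below -2 rad)), for 0.05 s.
3. all seven slats are within 1 mm of flush with the rails (value of joint each of slat0, slat1, slat2, slat3, slat4, slat5, slat6 above 0.0025 m), for 0.2 s.
At the end, for the whole second after the job is handed in: All seven slats within 1 mm of flush; the roller at rest in its rest: upright within 0.06 rad, its plate flat on both end blocks (height within 3 mm), within 11 mm along and 15 mm across, turned less than 0.2 rad from the rest's length (either way round) (all of step 3 and x of roller in the frame of seat between -0.011 and 0.011 m and y of roller in the frame of seat between -0.015 and 0.015 m and z of roller in the frame of seat between -0.003 and 0.003 m and angle between the x axis of roller and the x axis of rest, either way round below 0.2 rad and angle between roller's own z axis and vertical below 0.06 rad and linear speed of roller below 0.02 m/s); the robot touches nothing.
It fails at once if the fingers or the arm press on the panel or its slats (contact force between any of the fingers, the arm and panel above 2 N).
It fails at once if the bin is displaced by more than 20 mm (distance of bin from where it was at the start of the episode above 0.02 m).
It fails at once if the jar is displaced by more than 20 mm (distance of jar from where it was at the start of the episode above 0.02 m).
It fails at once if the screwdriver is displaced by more than 20 mm (distance of driver from where it was at the start of the episode above 0.02 m).
It also fails if it takes over 72 s, if anything falls off the work surface, if the arm or the gripper's body presses on something with over 40 N, if the wrist force passes 120 N, or if a joint passes its speed limit or range.

ROBOT

A 6-joint arm with a two-finger parallel gripper is mounted at the origin on the work surface. World frame = base frame: x ahead of the robot, y to its left, z up, the work surface at z = 0. Lengths are in m, angles in degrees, forces in N, time in s.
With the tool pointing down it reaches from about 0.4 to 0.825 m from the base axis. Payload 7 kg.
Tool frame: the origin (TCP) lies at the very end of the fingers, on their centre line; the grasp point (between the pads) lies 19 mm behind it (ctrl.grip_depth is the distance from the TCP to the grasp point, in m); z points along the fingers, y is the line along which they close (so a half turn about z gives the same grasp; the last joint's range is limited). The gripper opens to 88 mm and grips with 3 to 60 N. Pads are 19 mm wide; open, the fingers measure 130 mm over their backs; the gripper's body (78 mm by 193 mm) begins 47 mm behind the grasp point.
Start: joints at [-58.894, 20.546, 0.682, 0, -70.136, -16.507], TCP at [0.17, -0.653, 0.227] pointing down, gripper open.
Joint ranges: [-176.03, 176.03], [-82.01, 121.73], [-58.28, 71.71], [-173.87, 95.51], [-174.79, -0.11], [-173.66, 173.66]. Speed limits (degrees/s): [136.94, 136.94, 172.46, 180, 180, 180].

INTERFACE

Orientations are given as [roll, pitch, yaw] about the fixed x, y, z axes, in that order (R = Rz(yaw) Ry(pitch) Rx(roll)).
In Python, from plant import get_obs, eyes, ctrl, spotter gives the robot as it stands.
- The arm moves only by the shell command python3 -m crank 'ROWS'. ROWS is JSON, one flat list of numbers, 7 for each row, row after row: the turn, a rotation vector about the tool's x, y, z in rad, then the shift along the tool's x, y, z in mm, then the opening, from 0 (shut) to 1 (fully open). A call has 1 to 5 rows; each row shifts and turns the commanded pose from where the row before left it, along the tool's axes as they then stand; what a row does not reach is not made up. A row lasts 1/8 s, in which the tool goes at most 62.5 mm and 10.7 degrees, less where a joint would pass 70% of its speed; a pose out of reach is approached as far as the arm can. A call is refused whole if a number of a shift passes 62.5 or a number of a turn 0.188, either way. A call with a gripper value outside its range is refused whole. The fingers move at their own pace and stop on an object; the grip force is fixed at half the most. Time passes only in rows, so rows that do not move let the fingers close. It gives the time, the measured TCP pose, the force, the opening and the grip force at its end, in the units of the state.
- get_obs(): the state, without advancing time (a new reading comes with each control period).
- eyes.snapshot(name): name is "scene" or "top" or "wrist"; returns the picture (480x640x3 uint8, blue, green, red); there is no depth.
- eyes.camera_model(name): a dict with "fx", "fy", "cx", "cy" (pixels), "extrinsics" (4x4, takes a point from camera to world coordinates). Camera axes: x right, y down, z forward; pixel columns grow to the right and rows downward; lengths in m; the calibration is good to about 2 mm. A picture is of the moment at which its call begins: read the wrist's pose just before it. camera_model takes no time and is no camera call; for the wrist camera it gives the pose at the moment of the call.
- ctrl.close_job(): hands the job in; it is judged then, once.
Trained networks look in the newest picture that a camera, given by its name, has taken for a name from the list of things; names that differ only in an ending like _2 or _b are one class to them, and where a whole thing is asked for, a point or a joint stands for the part that bears it (a point fixed in the world has none). Each returns a list of dicts, best first, with "p" (0 to 1); they miss things now and then, are a little off and sometimes report something else, mostly with a low value. They report only what shows in the picture. A call takes as long as a camera call. They do not tell look-alikes from the thing itself.
- spotter.outline_of(camera, target): "region" (480x640 bool, what is visible of it) and "rect" ([left, top, width, height] in pixels, round what is visible of it).
- spotter.place_of(camera, target): "location" ([column, row] in pixels: a listed point, or the origin of a listed thing).
The state is a dict: "clock": time; "joint_pos": joint angles; "qvel": joint speeds; "tau": joint torques, N m; "tool_pos": TCP position; "orientation": TCP orientation; "force": force on the tool from outside, world axes, zero at the start; "moment": the same for the moment, N m; "opening": finger opening in m; "gripper_force": force on a finger pad.
Only numpy, scipy, OpenCV 4.12 (cv2) and the standard library are available. Lean on these libraries where they do the work, as an engineer would, in place of code of your own. Each camera call takes 0.05 s, during which the arm holds its last target. There are 200 camera calls.

## Working session

There is one attempt and no reset: what is moved stays moved. The work goes in short steps, Python scripts to look and compute and a shell command to move; the robot and the scene stay as the last step left them, time stands still between calls to the robot, and variables do not carry over. Pictures are saved under pics/ and viewed, at most 10 in all, crops included, and the job is handed in when it is done.

```bash
mkdir -p pics; ls; cat > h.py <<'E'
import numpy as np, cv2
from plant import get_obs, eyes, ctrl, spotter
from scipy.spatial.transform import Rotation as R
def ray(cam,px,z):
    m=eyes.camera_model(cam);E=np.array(m["extrinsics"])
    d=E[:3,:3]@np.array([(px[0]-m["cx"])/m["fx"],(px[1]-m["cy"])/m["fy"],1]);o=E[:3,3]
    return o+d*(z-o[2])/d[2]
def proj(cam,P):
    m=eyes.camera_model(cam);E=np.linalg.inv(np.array(m["extrinsics"]))
    q=E[:3,:3]@np.array(P)+E[:3,3]; return [m["cx"]+m["fx"]*q[0]/q[2],m["cy"]+m["fy"]*q[1]/q[2]]
E
python3 - <<'E'
from h import *
im=[]
for c in ["scene","top"]:
    a=eyes.snapshot(c); cv2.imwrite(f"pics/{c}0.png",a)
    print(c,np.round(np.array(eyes.camera_model(c)["extrinsics"]),2).tolist())
    for n,z in [("roller",.012),("roller_grip",.089),("seat",.012),("panel_top",.026),("rest",0),("panel",0),("bin",0),("jar",0),("driver",0)]:
        for d in spotter.place_of(c,n)[:4]:
            print(c,n,round(d["p"],2),np.round(d["location"]),np.round(ray(c,d["location"],z),3))
print(get_obs())
E
```

```text
pics
scene [[-0.52, 0.72, -0.47, 0.96], [0.86, 0.43, -0.29, 0.25], [-0.01, -0.55, -0.84, 0.77], [0.0, 0.0, 0.0, 1.0]]
scene roller 0.89 [216. 268.] [ 0.7   -0.121  0.012]
scene roller 0.79 [263. 133.] [ 0.391 -0.236  0.012]
scene roller 0.76 [238. 180.] [ 0.522 -0.206  0.012]
scene roller_grip 0.96 [236. 150.] [ 0.511 -0.204  0.089]
scene roller_grip 0.77 [208. 246.] [ 0.702 -0.121  0.089]
scene roller_grip 0.67 [264. 115.] [ 0.407 -0.211  0.089]
scene panel_top 0.82 [433. 267.] [0.513 0.206 0.026]
scene panel_top 0.35 [329. 399.] [0.796 0.164 0.026]
scene rest 0.67 [245. 185.] [ 0.516 -0.194  0.   ]
scene panel 0.64 [430. 276.] [ 0.517  0.207 -0.   ]
scene panel 0.37 [131. 279.] [ 0.792 -0.243 -0.   ]
scene bin 0.73 [330. 398.] [0.788 0.161 0.   ]
scene bin 0.64 [242. 184.] [ 0.518 -0.199  0.   ]
scene jar 0.67 [239. 340.] [ 0.785 -0.013  0.   ]
scene driver 0.78 [135. 279.] [ 0.788 -0.238  0.   ]
top [[-0.02, -0.99, 0.16, 0.47], [-1.0, 0.03, 0.04, -0.02], [-0.05, -0.16, -0.99, 0.84], [0.0, 0.0, 0.0, 1.0]]
top roller 0.87 [391. 187.] [ 0.7   -0.116  0.012]
top roller 0.8 [441. 287.]
[... 504 characters left out ...]
0.] [ 0.793 -0.237  0.   ]
{'clock': 1.0, 'joint_pos': array([-5.88949248e+01,  2.05441727e+01,  6.81861104e-01,  2.56717584e-04,
       -7.01341691e+01, -1.65073992e+01]), 'qvel': array([ 0.03194268, -0.09372518, -0.0592706 ,  0.09602091,  0.02685317,
       -0.0967321 ]), 'tau': array([-1.39888957e-04, -5.82391155e+01,  2.93308675e+01,  7.00287938e+00,
        1.23780165e-02, -4.12923634e-05]), 'tool_pos': array([ 0.17010621, -0.65320202,  0.22658602]), 'orientation': array([-1.79996557e+02,  7.68467721e-04, -1.65402237e+02]), 'force': array([0.46051603, 0.473686  , 0.77220573]), 'moment': array([-0.01962227, -0.04913588, -0.02221243]), 'gripper_force': 0.0, 'opening': 0.08732488323965965}
```

View pics/top0.png

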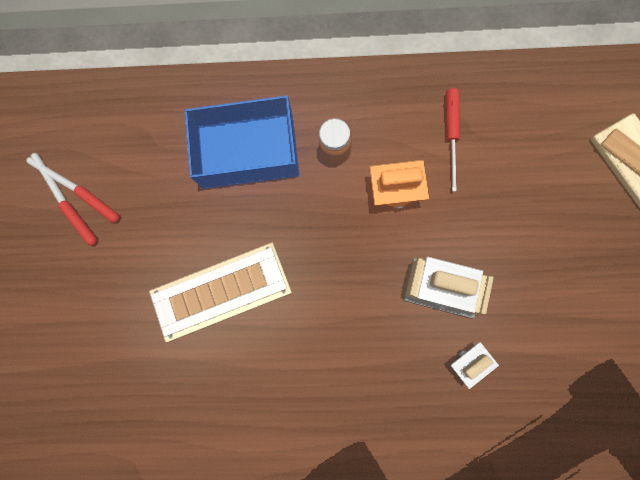

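View pics/scene0.png

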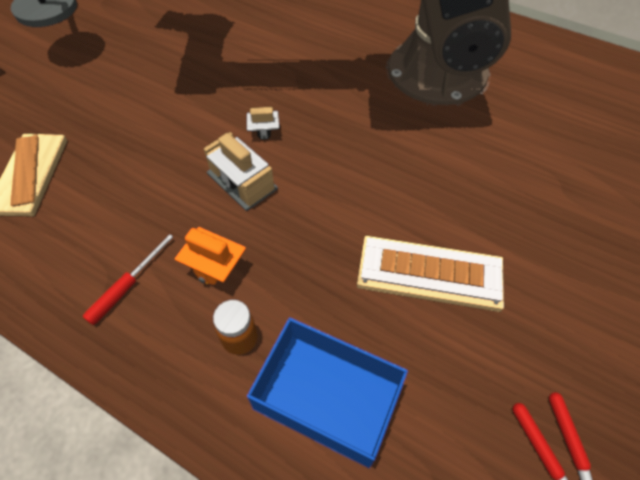

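Top picture: three rollers: the orange one (399,180), a small steel/wood one standing free (475,367), and a larger steel/wood one in the rest (452,285). The panel is at (220,290). The description picks the larger steel/wood roller, the one at (452,285). I'll check that in a crop and measure the yaws.

```bash
cat >> h.py <<'E'
def rect(cam,mask,z):
    ys,xs=np.nonzero(mask); 
    c=max(cv2.findContours(mask.astype(np.uint8),cv2.RETR_EXTERNAL,cv2.CHAIN_APPROX_NONE)[0],key=cv2.contourArea)[:,0,:]
    w=np.array([ray(cam,p,z)[:2] for p in c],np.float32)
    b=cv2.boxPoints(cv2.minAreaRect(w*1000))/1000
    e=[b[1]-b[0],b[2]-b[1]]; L=[np.linalg.norm(v) for v in e]; i=int(np.argmax(L))
    return np.round(b.mean(0),4),np.round([L[i],L[1-i]],4),round(float(np.degrees(np.arctan2(e[i][1],e[i][0]))%180),1)
E
python3 - <<'E'
from h import *
a=eyes.snapshot("top")
hsv=cv2.cvtColor(a,cv2.COLOR_BGR2HSV)
cv2.imwrite("pics/crop1.png",cv2.resize(a[240:400,390:510],None,fx=3.5,fy=3.5,interpolation=cv2.INTER_CUBIC))
for p in [(478,282),(448,283),(440,270),(200,300),(262,265)]: print(p,hsv[p[1],p[0]])
for n,z in [("roller_grip",.065),("panel",.02),("rest",.03)]:
    for d in spotter.outline_of("top",n)[:3]: print(n,round(d["p"],2),d["rect"],rect("top",d["region"],z))
m=np.zeros((480,640),bool);sat=(hsv[...,1]<40)&(hsv[...,2]>130)
m[240:330,400:500]=1; print("plate",rect("top",m&sat,.068))
m[:]=0;m[235:345,140:300]=1; print("rails",rect("top",m&sat,.026))
g=np.zeros((480,640),bool);g[268:300,428:482]=(hsv[268:300,428:482,1]>60);print("grip",rect("top",g,.110))
E
```

```text
(478, 282) [ 18  30 229]
(448, 283) [ 19  70 228]
(440, 270) [ 18   5 239]
(200, 300) [ 16  99 224]
(262, 265) [ 23   4 255]
roller_grip 0.85 [454.4, 343.5, 42.2, 45.4] (array([ 0.3837, -0.2303], dtype=float32), array([0.0619, 0.0539], dtype=float32), 126.0)
roller_grip 0.84 [369.6, 161.1, 60.1, 47.9] (array([ 0.6876, -0.1257], dtype=float32), array([0.0929, 0.0824], dtype=float32), 95.3)
roller_grip 0.62 [415.9, 256.2, 66.7, 56.5] (array([ 0.5112, -0.2007], dtype=float32), array([0.0987, 0.0767], dtype=float32), 74.4)
panel 0.59 [148.8, 244.1, 141.5, 97.9] (array([0.5123, 0.2023], dtype=float32), array([0.2445, 0.1024], dtype=float32), 110.4)
rest 0.8 [404.7, 258.2, 88.4, 62.1] (array([ 0.5156, -0.1495], dtype=float32), array([0.0905, 0.0508], dtype=float32), 11.6)
plate (array([ 0.514 , -0.2008], dtype=float32), array([0.0969, 0.073 ], dtype=float32), 73.9)
rails (array([0.5103, 0.2041], dtype=float32), array([0.236 , 0.0908], dtype=float32), 110.1)
grip (array([ 0.513 , -0.1968], dtype=float32), array([0.0729, 0.0268], dtype=float32), 74.2)
```

View pics/crop1.png

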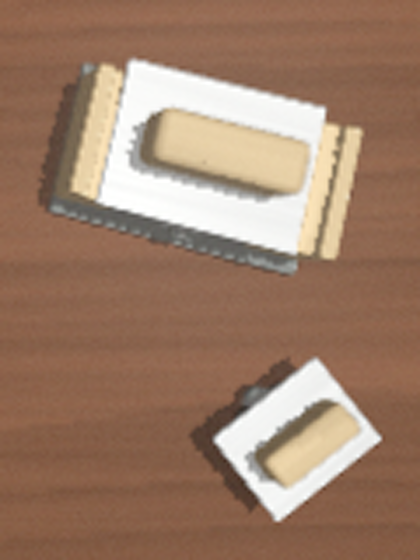

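The crop shows the large plain-steel roller seated in the wooden-ended rest. The small one, below it, is a lookalike. I'll move above the large one.

```bash
cat >> h.py <<'E'
def to(p,yaw):
    o=get_obs();Rm=R.from_euler('xyz',o["orientation"],degrees=True)
    T=R.from_euler('xyz',[180,0,yaw],degrees=True)
    print("t",round(o["clock"],2),"pos",np.round(o["tool_pos"],4),"rpy",np.round(o["orientation"],2),"F",np.round(o["force"],1),"open",round(o["opening"],4),"gf",round(o["gripper_force"],1))
    print(" turn",np.round((Rm.inv()*T).as_rotvec(),3),"shift(now)",np.round(1000*Rm.inv().apply(np.array(p)-o["tool_pos"]),1),"shift(after turn)",np.round(1000*T.inv().apply(np.array(p)-o["tool_pos"]),1))
E
python3 -m crank '[0,0,-0.173,0,0,0,1, 0,0,-0.173,0,0,0,1, 0,0,-0.173,0,0,0,1, 0,0,-0.173,0,0,0,1, 0,0,-0.173,0,0,0,1]'
python3 -m crank '[0,0,-0.173,0,0,0,1, 0,0,0,-53,-20.5,0,1, 0,0,0,-53,-20.5,0,1, 0,0,0,-53,-20.5,0,1, 0,0,0,-53,-20.5,0,1]'
python3 -m crank '[0,0,0,-53,-20.5,0,1, 0,0,0,-53,-20.5,0,1, 0,0,0,-53,-20.5,0,1, 0,0,0,-53,-20.5,0,1, 0,0,0,-53,-20.5,0,1]'
python3 -m crank '[0,0,0,-54,-20.5,0,1, 0,0,0,0,0,0,1,0,0,0,0,0,0,1,0,0,0,0,0,0,1]'
python3 - <<'E'
from h import *
to([.5135,-.199,.15],-106)
a=eyes.snapshot("wrist");cv2.imwrite("pics/w1.png",a)
hsv=cv2.cvtColor(a,cv2.COLOR_BGR2HSV)
for n,z in [("roller_grip",.089),("roller",.012)]:
    for d in spotter.place_of("wrist",n)[:2]: print(n,round(d["p"],2),np.round(d["location"]),np.round(ray("wrist",d["location"],z),4))
n,l,s,_=cv2.connectedComponentsWithStats(((hsv[...,1]<40)&(hsv[...,2]>130)).astype(np.uint8))
for i in range(1,n):
    if s[i,4]>2000: print(s[i],rect("wrist",l==i,.068))
E
```

```text
clock: 1.82
tool_pos: [0.1701, -0.6532, 0.2265]
orientation: [180.0, 0.0, -115.5]
force: [-0.3, -0.3, 0.0]
opening: 0.088
gripper_force: 0.0
clock: 2.45
tool_pos: [0.308, -0.4704, 0.2268]
orientation: [-180.0, -0.0, -105.9]
force: [1.4, 0.5, -0.6]
opening: 0.0873
gripper_force: 0.0
clock: 3.08
tool_pos: [0.4794, -0.2435, 0.227]
orientation: [-179.9, 0.0, -105.9]
force: [0.5, -0.8, 0.7]
opening: 0.0878
gripper_force: 0.0
clock: 3.58
tool_pos: [0.5123, -0.1996, 0.2267]
orientation: [-180.0, -0.0, -106.0]
force: [-0.6, -0.2, -0.1]
opening: 0.0874
gripper_force: 0.0
t 3.58 pos [ 0.5123 -0.1996  0.2267] rpy [-180.     -0.   -105.99] F [-0.6 -0.2 -0.1] open 0.0874 gf 0.0
 turn [-0. -0.  0.] shift(now) [-0.9 -0.9 76.7] shift(after turn) [-0.9 -0.9 76.7]
roller_grip 0.74 [324. 225.] [ 0.5145 -0.1984  0.089 ]
roller_grip 0.66 [469. 124.] [ 0.3918 -0.2427  0.089 ]
roller 0.94 [183. 312.] [ 0.692  -0.1273  0.012 ]
roller 0.78 [322. 202.] [ 0.5165 -0.2006  0.012 ]
[ 417   75   93   94 2908] (array([ 0.3897, -0.2418], dtype=float32), array([0.0595, 0.0449], dtype=float32), 126.0)
[ 279  134   90  137 6459] (array([ 0.5127, -0.209 ], dtype=float32), array([0.115 , 0.0727], dtype=float32), 74.0)
[  99  467  335   13 3813] (array([0.6492, 0.0493], dtype=float32), array([0.3504, 0.0162], dtype=float32), 164.1)
```

View pics/w1.png

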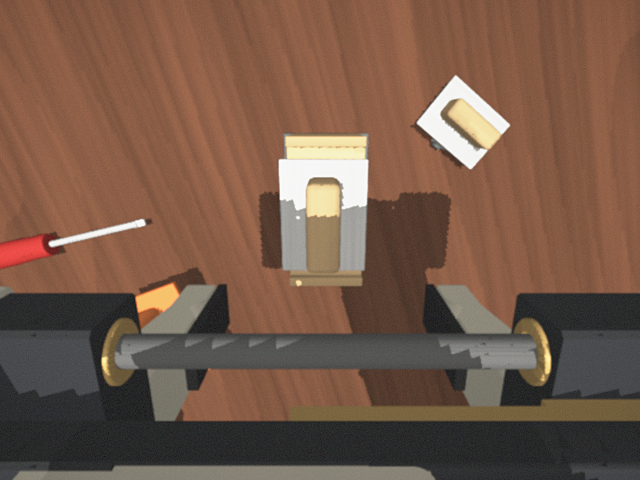

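The wrist view shows the plate at columns 280–367, rows 160–270, with the grip across it and squarely aligned. The small lookalike is at (463,122). Next I descend and grip.

```bash
python3 - <<'E'
from h import *
print(ray("wrist",(323.5,215),.068),ray("wrist",(323,226),.110))
E
python3 -m crank '[0,0,0,-0.8,-1.5,50,1, 0,0,0,0,0,50,1, 0,0,0,0,0,40,1, 0,0,0,0,0,10,1, 0,0,0,0,0,0,1]'
python3 - <<'E'
from h import *
to([.514,-.199,.0705],-106)
E
```

```text
[ 0.51454327 -0.20110051  0.068     ] [ 0.51406968 -0.20309725  0.11      ]
clock: 4.35
tool_pos: [0.5148, -0.199, 0.077]
orientation: [180.0, -0.0, -105.9]
force: [0.0, -1.2, 0.5]
opening: 0.0875
gripper_force: 0.0
t 4.35 pos [ 0.5148 -0.199   0.077 ] rpy [ 1.7999e+02 -2.0000e-02 -1.0594e+02] F [ 0.  -1.2  0.5] open 0.0875 gf 0.0
 turn [ 0.    -0.     0.001] shift(now) [0.3 0.8 6.5] shift(after turn) [0.3 0.8 6.5]
```

```bash

python3 -m crank '[0,0,0,1.2,0.5,6,1, 0,0,0,0,0,0,1, 0,0,0,0,0,0,0, 0,0,0,0,0,0,0, 0,0,0,0,0,0,0]'
python3 -m crank '[0,0,0,0,0,0,0, 0,0,0,0,0,0,0, 0,0,0,0,0,0,0]'
python3 -m crank '[0,0,0,0,0,-20,0, 0,0,0,0,0,-20,0, 0,0,0,0,0,-20,0, 0,0,0,0,0,-10,0, 0,0,0,0,0,0,0]'
python3 - <<'E'
from h import *
to([.510,.204,.150],-69.8)
a=eyes.snapshot("wrist");cv2.imwrite("pics/w2.png",a)
b=eyes.snapshot("scene");cv2.imwrite("pics/s2.png",np.hstack([cv2.resize(a[100:],None,fx=.6,fy=.6),b[60:288,100:500]]))
E
```

```text
clock: 4.97
tool_pos: [0.5139, -0.1995, 0.0708]
orientation: [-180.0, 0.0, -105.9]
force: [0.8, -0.7, -0.4]
opening: 0.0631
gripper_force: 0.0
clock: 5.35
tool_pos: [0.5138, -0.1995, 0.0705]
orientation: [180.0, -0.0, -105.9]
force: [-0.9, -0.5, 0.1]
opening: 0.0332
gripper_force: 0.0
clock: 5.98
tool_pos: [0.5138, -0.1994, 0.1405]
orientation: [-180.0, 0.0, -105.9]
force: [-0.0, -1.0, -5.5]
opening: 0.0257
gripper_force: 30.0
t 5.97 pos [ 0.5138 -0.1994  0.1405] rpy [-1.7998e+02  2.0000e-02 -1.0594e+02] F [-0.  -1.  -5.5] open 0.0257 gf 30.0
 turn [-0.     0.    -0.631] shift(now) [-386.8  114.4   -9.4] shift(after turn) [-379.9 -135.7   -9.5]
```

View pics/s2.png

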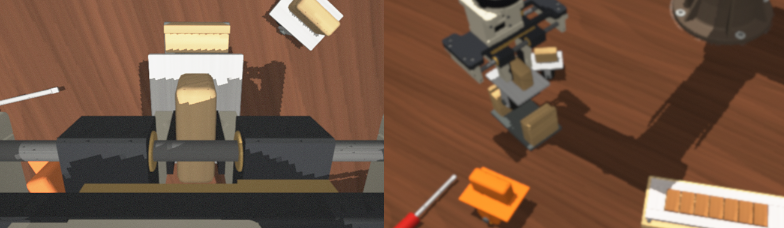

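The roller is in the fingers at (195,120) in the left half, clear of its rest. The fingers may have finished closing after the lift began, so they could be holding it high. I'll lower it back and regrip to be sure.

```bash

python3 -m crank '[0,0,0,0,0,25,0, 0,0,0,0,0,25,0, 0,0,0,0,0,0,0, 0,0,0,0,0,0,0]'
python3 -m crank '[0,0,0,0,0,4,0, 0,0,0,0,0,0,0]'
python3 -m crank '[0,0,0,0,0,4,0, 0,0,0,0,0,0,0]'
```

```text
clock: 6.58
tool_pos: [0.5141, -0.1996, 0.0909]
orientation: [180.0, -0.0, -105.9]
force: [0.2, 0.1, -5.4]
opening: 0.0262
gripper_force: 30.0
clock: 6.82
tool_pos: [0.5139, -0.1994, 0.0869]
orientation: [-180.0, 0.0, -105.9]
force: [-0.1, -0.0, -5.9]
opening: 0.0259
gripper_force: 30.0
clock: 7.08
tool_pos: [0.5143, -0.1996, 0.0833]
orientation: [-179.9, -0.0, -105.9]
force: [-1.0, 1.4, 1.4]
opening: 0.026
gripper_force: 30.0
```

Contact came at a TCP height of 0.083, so the grip was about 13 mm high. I'll release, lower to the plate, and close fully this time.

```bash

python3 -m crank '[0,0,0,0,0,0,1, 0,0,0,0,0,0,1, 0,0,0,0,0,4,1, 0,0,0,0,0,8.5,1, 0,0,0,0,0,0,1]'
python3 -m crank '[0,0,0,0,0,0,0, 0,0,0,0,0,0,0, 0,0,0,0,0,0,0, 0,0,0,0,0,0,0, 0,0,0,0,0,0,0]'
python3 -m crank '[0,0,0,0,0,0,0, 0,0,0,0,0,0,0, 0,0,0,0,0,0,0]'
```

```text
clock: 7.7
tool_pos: [0.513, -0.1994, 0.069]
orientation: [179.9, -0.0, -105.9]
force: [-0.1, 1.0, 1.0]
opening: 0.0703
gripper_force: 0.0
clock: 8.32
tool_pos: [0.5138, -0.1995, 0.0701]
orientation: [-180.0, 0.0, -105.9]
force: [-0.5, 0.4, 0.1]
opening: 0.0313
gripper_force: 0.0
clock: 8.7
tool_pos: [0.514, -0.1995, 0.0702]
orientation: [-180.0, 0.0, -105.9]
force: [-0.2, 0.1, 0.2]
opening: 0.0259
gripper_force: 30.0
```

```bash

python3 -m crank '[0,0,0,0,0,-20,0, 0,0,0,0,0,-40,0, 0,0,0,0,0,-40,0, 0,0,0,0,0,0,0]'
python3 -m crank '[0,0,-0.158,0,0,0,0, 0,0,-0.158,0,0,0,0, 0,0,-0.158,0,0,0,0, 0,0,-0.157,0,0,0,0, 0,0,0,-30,-8,0,0]'
python3 -m crank '[0,0,0,-50,-14,0,0, 0,0,0,-50,-14,0,0, 0,0,0,-50,-14,0,0, 0,0,0,-50,-14,0,0, 0,0,0,-50,-14,0,0]'
python3 -m crank '[0,0,0,-50,-14,0,0, 0,0,0,-50,-14,0,0, 0,0,0,-50,-14,0,0, 0,0,0,-50,-15,0,0, 0,0,0,0,0,0,0]'
python3 -m crank '[0,0,0,0,0,0,0, 0,0,0,0,0,0,0]'
python3 - <<'E'
from h import *
to([.4755,.298,.130],-69.8)
a=eyes.snapshot("wrist");cv2.imwrite("pics/w3.png",a)
for d in spotter.outline_of("wrist","panel")[:2]: print(d["p"],d["rect"],rect("wrist",d["region"],.016))
for c in ("wrist",):
  for d in spotter.place_of(c,"panel_top")[:2]: print(d["p"],d["location"],ray(c,d["location"],.026))
t=eyes.snapshot("top");hsv=cv2.cvtColor(a,cv2.COLOR_BGR2HSV)
P=np.array([.510,.204,0]);y=np.radians(-69.8);u=np.array([np.cos(y),np.sin(y),0]);v=np.array([np.sin(y),-np.cos(y),0])
for s in(-117.5,117.5):
  for w in(-40,40):
    print(s,w,np.round(proj("wrist",P+s/1e3*u+w/1e3*v+[0,0,.026])))
E
```

```text
clock: 9.2
tool_pos: [0.5152, -0.1996, 0.1726]
orientation: [-179.7, 0.1, -105.9]
force: [0.6, -0.2, -6.0]
opening: 0.0259
gripper_force: 30.0
clock: 9.82
tool_pos: [0.5095, -0.169, 0.1676]
orientation: [179.8, 0.1, -69.8]
force: [0.1, 1.9, -4.9]
opening: 0.0263
gripper_force: 30.0
clock: 10.45
tool_pos: [0.4885, 0.0914, 0.1683]
orientation: [179.8, 0.0, -69.8]
force: [1.3, 0.5, -4.9]
opening: 0.0259
gripper_force: 30.0
clock: 11.08
tool_pos: [0.4733, 0.3002, 0.1676]
orientation: [179.8, -0.0, -69.6]
force: [-0.4, -0.6, -5.0]
opening: 0.0257
gripper_force: 30.0
clock: 11.32
tool_pos: [0.4741, 0.2963, 0.1692]
orientation: [179.9, -0.0, -69.8]
force: [-0.1, 0.2, -4.4]
opening: 0.0261
gripper_force: 30.0
t 11.32 pos [0.4741 0.2963 0.1692] rpy [ 1.799e+02 -4.000e-02 -6.984e+01] F [-0.1  0.2 -4.4] open 0.0261 gf 30.0
 turn [ 0.002 -0.001 -0.001] shift(now) [-1.2 -2.  39.2] shift(after turn) [-1.1 -1.9 39.2]
0.57 [242.4, 1.1, 145.6, 197.0] (array([0.5128, 0.2155], dtype=float32), array([0.1386, 0.0999], dtype=float32), 110.2)
0.55 [0.6, 0.5, 57.5, 49.9] (array([0.726, 0.233], dtype=float32), array([0.0387, 0.0343], dtype=float32), 6.7)
0.8 [312.5, 86.7] [0.51933855 0.20594177 0.026     ]
0.17 [326.0, 321.9] [0.44412511 0.38214989 0.026     ]
-117.5 -40 [277. 242.]
-117.5 40 [375. 242.]
117.5 -40 [ 263. -108.]
117.5 40 [ 388. -108.]
```

View pics/w3.png

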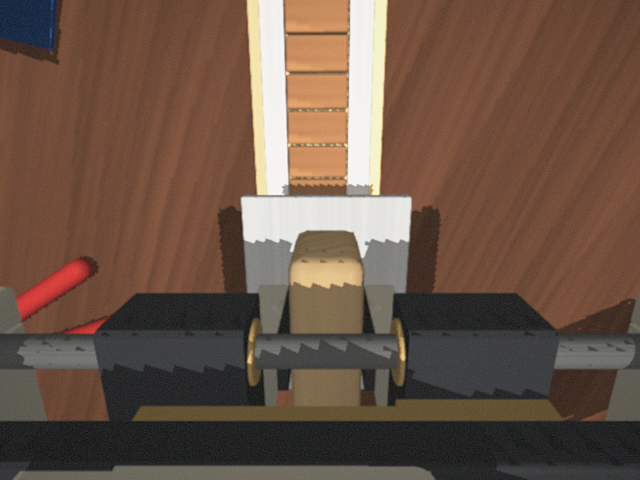

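The view shows the panel ahead. Slats span columns 289–347 (centre 318), and slat gaps are at rows 33, 73, 110, 146 and 179. My estimate put the panel centre line at column 326, so it needs correcting sideways.

```bash
python3 - <<'E'
from h import *
o=get_obs();T=o["tool_pos"]
y=np.radians(-69.8);u=np.array([np.cos(y),np.sin(y),0]);v=np.array([np.sin(y),-np.cos(y),0])
print("plate front",proj("wrist",T+.048*u+[0,0,-.002]))
P=np.array([.510,.204,0])
for p in [(317,33),(317,73),(317.5,110),(318,146),(318,179)]:
    r=ray("wrist",p,.028)-P; print("gap",p,"s",round(1e3*r@u,1),"w",round(1e3*r@v,1))
for row,l,r in [(5,258,377),(190,267,372)]:
    for c in(l,r): q=ray("wrist",(c,row),.026)-P;print(row,c,"w",round(1e3*q@v,1))
# top cam: slat colour
t=eyes.snapshot("top");h=cv2.cvtColor(t,cv2.COLOR_BGR2HSV)
t0=cv2.imread("pics/top0.png");h0=cv2.cvtColor(t0,cv2.COLOR_BGR2HSV)
m=np.zeros((480,640),bool);m[255:325,165:272]=(h0[255:325,165:272,1]>85)
m=cv2.morphologyEx(m.astype(np.uint8),cv2.MORPH_CLOSE,np.ones((3,3)));m=cv2.morphologyEx(m,cv2.MORPH_OPEN,np.ones((5,5)))
print("slats top",rect("top",m,.029))
s0=cv2.imread("pics/scene0.png");h0=cv2.cvtColor(s0,cv2.COLOR_BGR2HSV)
m=np.zeros((480,640),bool);m[246:290,378:488]=(h0[246:290,378:488,1]>85)
m=cv2.morphologyEx(m.astype(np.uint8),cv2.MORPH_CLOSE,np.ones((3,3)))
print("slats scene",rect("scene",m,.029))
E
```

```text
plate front [np.float64(328.1303397780223), np.float64(195.6799523716592)]
gap (317, 33) s 36.0 w -6.0
gap (317, 73) s 10.3 w -6.2
gap (317.5, 110) s -14.9 w -6.0
gap (318, 146) s -40.6 w -5.8
gap (318, 179) s -65.4 w -6.0
5 258 w -46.5
5 377 w 35.2
190 267 w -46.0
190 372 w 36.2
slats top (array([0.5131, 0.2042], dtype=float32), array([0.1726, 0.0435], dtype=float32), 110.2)
slats scene (array([0.5154, 0.204 ], dtype=float32), array([0.173 , 0.0433], dtype=float32), 110.2)
```

```bash

python3 -m crank '[0,0,0,-3,-6.6,20,0, 0,0,0,0,0,30,0, 0,0,0,0,0,28,0, 0,0,0,0,0,0,0, 0,0,0,0,0,0,0]'
python3 -m crank '[0,0,0,0,0,4,0, 0,0,0,0,0,0,0, 0,0,0,0,0,0,0]'
python3 -m crank '[0,0,0,0,0,3,0, 0,0,0,0,0,0,0, 0,0,0,0,0,0,0]'
python3 - <<'E'
from h import *
to([.4793,.3014,.0842],-69.8)
E
```

```text
clock: 12.2
tool_pos: [0.4804, 0.3031, 0.0933]
orientation: [-179.9, 0.0, -69.8]
force: [-0.2, 0.5, -4.4]
opening: 0.0258
gripper_force: 30.0
clock: 12.58
tool_pos: [0.4798, 0.3028, 0.0885]
orientation: [-180.0, 0.0, -69.8]
force: [-0.6, -0.6, -5.2]
opening: 0.026
gripper_force: 30.0
clock: 12.95
tool_pos: [0.4797, 0.3027, 0.085]
orientation: [180.0, -0.0, -69.8]
force: [-0.4, 0.0, -5.5]
opening: 0.026
gripper_force: 30.0
t 12.95 pos [0.4797 0.3027 0.085 ] rpy [ 1.7999e+02 -1.0000e-02 -6.9770e+01] F [-0.4  0.  -5.5] open 0.026 gf 30.0
 turn [ 0.    -0.     0.001] shift(now) [1.  0.8 0.8] shift(after turn) [1.  0.8 0.8]
```

```bash

python3 -m crank '[0,0,0,0,0.5,2,0, 0,0,0,0,0,0,0, 0,0,0,0,0,0,0]'
python3 -m crank '[0,0,0,0,0,1,0, 0,0,0,0,0,0,0, 0,0,0,0,0,0,0]'
```

```text
clock: 13.32
tool_pos: [0.4797, 0.3028, 0.0841]
orientation: [-179.9, 0.0, -69.8]
force: [-1.8, -1.4, 5.7]
opening: 0.0258
gripper_force: 30.0
clock: 13.7
tool_pos: [0.4797, 0.3029, 0.084]
orientation: [-179.9, 0.0, -69.7]
force: [-4.9, -2.2, 13.3]
opening: 0.0255
gripper_force: 30.0
```

Contact at about 18 N. I'll roll forward along +x with a little more press.

```bash

python3 -m crank '[0,0,0,0,0,1,0, 0,0,0,8,0,0,0, 0,0,0,8,0,0,0, 0,0,0,8,0,0,0, 0,0,0,8,0,0,0]'
python3 -m crank '[0,0,0,8,0,0,0, 0,0,0,8,0,0,0, 0,0,0,8,0,0,0, 0,0,0,8,0,0,0]'
python3 - <<'E'
from h import *
to([.5497,.110,.0842],-69.8)
E
```

```text
clock: 14.32
tool_pos: [0.4908, 0.2731, 0.0839]
orientation: [-179.9, 0.1, -69.7]
force: [-11.5, 1.4, 22.1]
opening: 0.0258
gripper_force: 30.0
clock: 14.82
tool_pos: [0.502, 0.2429, 0.0838]
orientation: [-179.9, 0.0, -69.7]
force: [-8.2, -1.7, 20.8]
opening: 0.0257
gripper_force: 30.0
t 14.82 pos [0.502  0.2429 0.0838] rpy [-1.7986e+02  4.0000e-02 -6.9710e+01] F [-8.2 -1.7 20.8] open 0.0257 gf 30.0
 turn [-0.002  0.001  0.001] shift(now) [141.2   1.3  -0.5] shift(after turn) [141.2   1.1  -0.4]
```

```bash

python3 -m crank '[0,0,0,8,0,0,0, 0,0,0,8,0,0,0, 0,0,0,8,0,0,0, 0,0,0,8,0,0,0, 0,0,0,8,0,0,0]'
python3 -m crank '[0,0,0,8,0,0,0, 0,0,0,8,0,0,0, 0,0,0,8,0,0,0, 0,0,0,8,0,0,0, 0,0,0,8,0,0,0]'
python3 -m crank '[0,0,0,8,0,0,0, 0,0,0,8,0,0,0, 0,0,0,8,0,0,0, 0,0,0,8,0,0,0, 0,0,0,8,0,0,0]'
python3 -m crank '[0,0,0,8,0,0,0, 0,0,0,8,0,0,0, 0,0,0,0,0,0,0, 0,0,0,0,0,0,0]'
python3 - <<'E'
from h import *
to([.5497,.110,.0842],-69.8)
E
```

```text
clock: 15.45
tool_pos: [0.516, 0.2051, 0.0839]
orientation: [-179.9, -0.0, -69.7]
force: [-10.3, 1.5, 23.0]
opening: 0.0258
gripper_force: 30.0
clock: 16.08
tool_pos: [0.5299, 0.1675, 0.0838]
orientation: [-179.9, -0.0, -69.7]
force: [-6.9, -2.3, 21.4]
opening: 0.0259
gripper_force: 30.0
clock: 16.7
tool_pos: [0.5439, 0.1297, 0.0838]
orientation: [-179.9, -0.0, -69.7]
force: [-6.6, -1.8, 21.2]
opening: 0.0256
gripper_force: 30.0
clock: 17.2
tool_pos: [0.5495, 0.1144, 0.0839]
orientation: [-179.9, -0.1, -69.7]
force: [-6.3, -1.4, 20.6]
opening: 0.0256
gripper_force: 30.0
t 17.2 pos [0.5495 0.1144 0.0839] rpy [-1.7985e+02 -7.0000e-02 -6.9720e+01] F [-6.3 -1.4 20.6] open 0.0256 gf 30.0
 turn [-0.003 -0.001  0.001] shift(now) [ 4.2  1.4 -0.3] shift(after turn) [ 4.2  1.4 -0.3]
```

The height stayed at 0.0838–0.0839 from land to land, so the drum bore on the rails the whole way. Next I lift and return, checking the slats and grip on the way.

```bash

python3 -m crank '[0,0,0,0,0,-20,0, 0,0,0,0,0,-40,0, 0,0,0,0,0,-30,0, 0,0,0,0,0,0,0]'
python3 -m crank '[0,0,0,47,23.6,0,0, 0,0,0,47,23.6,0,0, 0,0,0,47,23.6,0,0, 0,0,0,47,23.6,0,0, 0,0,0,47,23.6,0,0]'
python3 -m crank '[0,0,0,47,23.6,0,0, 0,0,0.158,0,0,0,0, 0,0,0.158,0,0,0,0, 0,0,0.158,0,0,0,0, 0,0,0.157,0,0,0,0]'
python3 -m crank '[0,0,0,0,0,0,0, 0,0,0,0,0,0,0]'
python3 - <<'E'
from h import *
to([.514,-.1995,.0702],-105.94)
a=eyes.snapshot("wrist")
t=eyes.snapshot("top"); s=eyes.snapshot("scene")
c=lambda i,y,x,h,w,f: cv2.resize(i[y:y+h,x:x+w],None,fx=f,fy=f,interpolation=cv2.INTER_CUBIC)
A=cv2.resize(a,(400,300)); B=c(t,235,140,120,160,2.5); C=c(s,225,345,90,170,2.353)[:,:400]
D=cv2.resize(s[100:325,150:450],(400,300))
C=cv2.copyMakeBorder(C,0,max(0,300-C.shape[0]),0,0,cv2.BORDER_CONSTANT)[:300]
cv2.imwrite("pics/m4.png",np.vstack([np.hstack([A,B]),np.hstack([C,D])]))
E
```

```text
clock: 17.7
tool_pos: [0.5497, 0.1155, 0.173]
orientation: [-179.7, 0.0, -69.8]
force: [-0.4, 0.1, -5.6]
opening: 0.0259
gripper_force: 30.0
clock: 18.32
tool_pos: [0.5175, -0.1478, 0.1691]
orientation: [179.9, 0.1, -69.8]
force: [1.6, 0.6, -4.6]
opening: 0.0261
gripper_force: 30.0
clock: 18.95
tool_pos: [0.5119, -0.1986, 0.1687]
orientation: [179.8, -0.0, -106.3]
force: [-0.3, 0.0, -4.3]
opening: 0.0257
gripper_force: 30.0
clock: 19.2
tool_pos: [0.5125, -0.1986, 0.17]
orientation: [179.9, -0.0, -105.7]
force: [-0.2, -1.0, -5.8]
opening: 0.0256
gripper_force: 30.0
t 19.2 pos [ 0.5125 -0.1986  0.17  ] rpy [ 1.7992e+02 -1.0000e-02 -1.0574e+02] F [-0.2 -1.  -5.8] open 0.0256 gf 30.0
 turn [ 0.001 -0.     0.004] shift(now) [ 0.5 -1.8 99.8] shift(after turn) [ 0.5 -1.7 99.8]
```

View pics/m4.png

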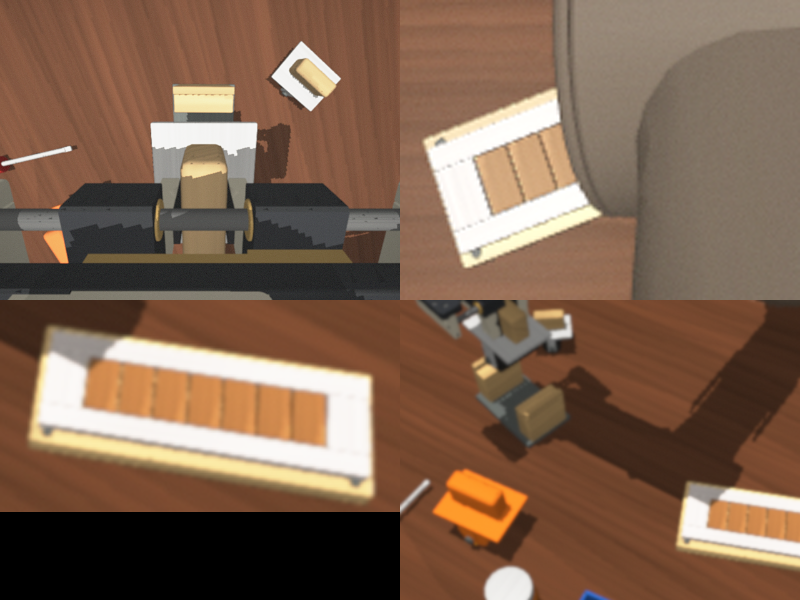

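The slats look flush with no shadow lip along the row. The plate sits in the fingers as before (front edge at row 197, columns 242–411 full scale), and the rest is directly below. I'll lower the roller into it.

```bash

python3 -m crank '[0,0,0.003,0.5,-1.7,25,0, 0,0,0,0,0,35,0, 0,0,0,0,0,20,0, 0,0,0,0,0,0,0, 0,0,0,0,0,0,0]'
python3 - <<'E'
from h import *
to([.514,-.1995,.0702],-105.94)
E
python3 -m crank '[0,0,0,0,0,8,0, 0,0,0,0,0,6,0, 0,0,0,0,0,3,0, 0,0,0,0,0,0,0, 0,0,0,0,0,0,0]'
python3 - <<'E'
from h import *
to([.514,-.1995,.0702],-105.94)
E
```

```text
clock: 19.98
tool_pos: [0.5153, -0.1998, 0.092]
orientation: [-179.9, -0.0, -106.1]
force: [0.7, -0.2, -5.0]
opening: 0.026
gripper_force: 30.0
t 19.98 pos [ 0.5153 -0.1998  0.092 ] rpy [-179.92   -0.   -106.05] F [ 0.7 -0.2 -5. ] open 0.026 gf 30.0
 turn [-0.001 -0.    -0.002] shift(now) [ 0.1  1.4 21.8] shift(after turn) [ 0.1  1.3 21.8]
clock: 20.6
tool_pos: [0.5146, -0.1997, 0.0742]
orientation: [-180.0, -0.0, -106.1]
force: [0.1, 0.2, -6.0]
opening: 0.0261
gripper_force: 30.0
t 20.6 pos [ 0.5146 -0.1997  0.0742] rpy [-179.99   -0.   -106.09] F [ 0.1  0.2 -6. ] open 0.0261 gf 30.0
 turn [-0.    -0.    -0.003] shift(now) [-0.   0.7  4. ] shift(after turn) [-0.   0.7  4. ]
```

```bash

python3 -m crank '[0,0,0,0,0.5,2.5,0, 0,0,0,0,0,1.5,0, 0,0,0,0,0,0,0, 0,0,0,0,0,0,0]'
python3 -m crank '[0,0,0,0,0,0,1, 0,0,0,0,0,0,1, 0,0,0,0,0,0,1, 0,0,0,0,0,0,1, 0,0,0,0,0,0,1]'
python3 -m crank '[0,0,0,0,0,0,1, 0,0,0,0,0,-30,1, 0,0,0,0,0,-40,1, 0,0,0,0,0,-50,1, 0,0,0,0,0,-40,1]'
python3 -m crank '[0,0,0,0,0,0,1, 0,0,0,0,0,0,1]'
python3 - <<'E'
from h import *
to([.514,-.1995,.0702],-105.94)
a=eyes.snapshot("wrist");t=eyes.snapshot("top");s=eyes.snapshot("scene")
hsv=cv2.cvtColor(a,cv2.COLOR_BGR2HSV)
cv2.imwrite("pics/m5.png",np.hstack([cv2.resize(a,(400,300)),cv2.resize(s[100:250,170:370],(400,300),interpolation=cv2.INTER_CUBIC)]))
E
```

```text
clock: 21.1
tool_pos: [0.514, -0.1995, 0.0702]
orientation: [-180.0, 0.0, -106.1]
force: [-1.0, 0.2, -2.3]
opening: 0.0254
gripper_force: 30.0
clock: 21.72
tool_pos: [0.5141, -0.1996, 0.0701]
orientation: [-180.0, -0.0, -106.1]
force: [1.0, -0.3, 0.1]
opening: 0.0699
gripper_force: 0.0
clock: 22.35
tool_pos: [0.5142, -0.1996, 0.2322]
orientation: [-179.9, 0.0, -106.1]
force: [0.6, 0.6, -0.2]
opening: 0.0872
gripper_force: 0.0
clock: 22.6
tool_pos: [0.5136, -0.1994, 0.2295]
orientation: [180.0, 0.0, -106.1]
force: [-0.4, 0.4, 0.1]
opening: 0.0873
gripper_force: 0.0
t 22.6 pos [ 0.5136 -0.1994  0.2295] rpy [ 1.7997e+02  2.0000e-02 -1.0611e+02] F [-0.4  0.4  0.1] open 0.0873 gf 0.0
 turn [ 0.001  0.    -0.003] shift(now) [ 1.000e-01 -5.000e-01  1.593e+02] shift(after turn) [  0.   -0.4 159.3]
```

View pics/m5.png

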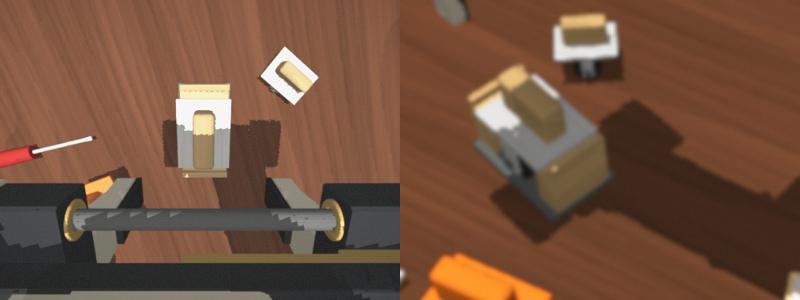

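The roller is seated as in the first wrist view (plate at about columns 282–368, rows 158–270), lying flat on both blocks. Handing in.

```bash
python3 -c "
from plant import ctrl
print(ctrl.close_job())"
```

```text
the job is handed in; nothing more can be done
None
```

The job is handed in with no verdict shown: the roller went along the whole facing at about 25 N, every slat looked flush in the pictures, and the roller is back seated in its rest and released; the bin, jar and screwdriver were not touched.

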